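# Slide the boxed medal between jar and balance onto its felt square

## Robot

A 6-joint arm with a two-finger parallel gripper is mounted at the origin on the work surface. World frame = base frame: x ahead of the robot, y to its left, z up, the work surface at z = 0. Lengths are in m, angles in rad, forces in N, time in s.
With the tool pointing down it reaches from about 0.325 to 0.775 m from the base axis. Payload 5.5 kg.
Tool frame: the origin (TCP) lies on the centre line of the jaws, within the pads' length; the fingertips stand 8 mm ahead of it and the grasp point (between the pads) lies 11 mm behind it; z points along the fingers, y is the direction in which the jaws open and shut (so a half turn about z gives the same grasp; the last joint's range is limited). The gripper opens to 85 mm and grips with 20 to 120 N. Pads are 22 mm wide; open, the fingers measure 114 mm over their backs; the gripper's body (76 mm by 85 mm) begins 54 mm behind the grasp point. The pads swing forward as they close: fully open they stand 13 mm farther back than shut.
Start: joints at [-0.057, 0.091, 1.231, -0, 1.82, -0.057], TCP at [0.6, -0, 0.239] pointing down, gripper open.
Joint ranges: [-2.87, 2.87], [-0.86, 2.18], [0.17, 2.46], [-1.51, 4.65], [0.06, 2.69], [-2.65, 2.65]. Speed limits (rad/s): [2.57, 2.57, 3.01, 3.14, 3.14, 3.14].

## Interface

Orientations are given as a unit quaternion [w, x, y, z].
In Python, from cell import bot gives the robot as it stands.
- The arm moves only by the tool arm_command, never from a script. Its argument "motion" is a list of rows, each an object with "fingers": the opening in per cent of the stroke, from 0 (shut) to 100 (fully open); "delta_pos": the shift along the tool's x, y, z in cm, a list of three; "twist": the turn, a rotation vector about the tool's x, y, z in rad, a list of three. In form: [{"fingers": fingers, "delta_pos": [x, y, z], "twist": [rx, ry, rz]}, ...]. A call has 1 to 10 rows; each row is the pose to reach, as a shift and turn from the pose commanded when the call began, along the tool's axes at that moment; what a row does not reach only later rows make up. A row lasts 1/10 s, in which the tool goes at most 50 mm and 8.59 degrees, less where a joint would pass 70% of its speed; a pose out of reach is approached as far as the arm can. A call with a gripper value outside its range is refused whole. The fingers move at their own pace and stop on an object; "squeeze" is the grip in N (left out, the last holds). Time passes only in rows, so rows that repeat a pose let the fingers close. It gives the time, the measured TCP pose, the force and the opening at its end, in the units of the state.
- bot.read_state(): the state, without advancing time (a new reading comes with each control period).
- bot.camera(name): name is "scene" or "side" or "wrist"; returns the picture (400x640x3 uint8, blue, green, red); there is no depth.
- bot.calibration(name): a dict with "fovy" (degrees; the focal length in pixels is half the picture's height over the tangent of half this angle, whatever the lens; pixels are square), "cx", "cy" (the principal point, pixels), "k1" (the pictures are not rectified: a ray, as slopes to the right and down, at radius r is drawn at 1 + k1 r^2 times it, then the intrinsics apply), "pose" (4x4, takes a point from camera to world coordinates); the wrist camera has in their place "tool_from_camera" (4x4, takes a point from camera to tool coordinates, whose origin is the TCP and whose axes are the flange's). Camera axes: x right, y down, z forward; pixel columns grow to the right and rows downward; lengths in m; the calibration is good to about 2 mm. A picture is of the moment at which its call begins: read the wrist's pose just before it. calibration takes no time and is no camera call.
- bot.job_done(): hands the job in, once; it reports no verdict.
The state is a dict: "t": time; "q": joint angles; "qd": joint speeds; "joint_efforts": joint torques, N m; "tool_pos": TCP position; "ee_rot": TCP orientation; "contact_force": force on the tool from outside, world axes, zero at the start; "moment": the same for the moment, N m; "grip_width": finger opening in m.
Only numpy, scipy, OpenCV 4.12 (cv2) and the standard library are available. Lean on these libraries where they do the work, as an engineer would, in place of code of your own. Each camera call takes 0.05 s, during which the arm holds its last target. There are 200 camera calls.

## Task

Push the copper medal in its clear square holder along the shelf, through the narrow gap between the coin jar and the coin balance, until the holder lies wholly on the green felt square just beyond them, squared up with it. Only push it with the fingers: it must stay flat on the shelf and never be lifted. Leave the loupe and the brass weight where they stand.

Things in the scene. Friction and masses are not known exactly. Their poses are not given: they have to be found in the camera images.
- medal: the clear square holder, 92 x 92 mm and 18 mm thick, corners rounded by 4 mm, lying flat and loose on the shelf with a copper medal of 64 mm diameter set flush in its middle; about 0.2 to 0.4 kg, too wide to grip. Origin: centre of its underside; z up, x and y square to its sides. It starts on the robot's side of the gap, up to about 25 mm off the gap's centre line and turned by up to 0.3 rad from it. It slides with ordinary friction and stops when the pushing stops
- gap (a point): the middle of the narrow gap between jar and balance, on the shelf surface. x points through the gap, away from the robot, towards the felt; y points across the gap, left seen along x. The gap is 98 mm wide at its narrowest (49 mm each side of this point), bounded by two round feet
- felt: green felt square, 116 x 116 mm with a 2 mm brass edging, let flush into the shelf (no step). Origin: its centre, 92 mm beyond the gap's middle on the gap's centre line; x and y as gap
- jar: squat frosted glass coin jar with a dark metal lid, round, 68 mm diameter, 49 mm high, fixed to the shelf; it may stand on either side of the gap, centre 83 mm from the gap's middle. Origin: centre of its underside
- balance: coin balance with a brass pan over a round dark wooden foot of 68 mm diameter and 24 mm high, 48 mm high in all, fixed to the shelf; it stands on the other side of the gap, centre 83 mm from the gap's middle. Origin: centre of its underside
- loupe: black resin standing loupe, 38 mm diameter, 41 mm high, loose, 160 to 220 mm to one side of the gap's centre line. Origin: centre of its underside. Leave it alone
- weight: brass balance weight with a knob, 32 mm diameter, 41 mm high, loose, 160 to 220 mm to the other side of the gap's centre line. Origin: centre of its underside. Leave it alone
Things that resemble listed ones, but are neither listed nor needed, are in the scene too. Of the things like the medal, leave any that is purple; of the rest the smaller one is meant.

How it is judged:
On the way:
1. the holder is in the gap, between jar and balance (x of medal in the frame of gap between -0.03 and 0.03 m and y of medal in the frame of gap between -0.012 and 0.012 m), for 0.05 s.
At the end, for the whole second after the job is handed in: the holder lies flat and still with its centre within 13 mm of the felt's centre both along and across, turned no more than 0.15 rad from it; loupe and weight within 10 mm of where they stood (x of medal in the frame of felt between -0.013 and 0.013 m and y of medal in the frame of felt between -0.013 and 0.013 m and (angle between the x axis of medal and the x axis of felt, either way round below 0.15 rad or angle between the x axis of medal and the y axis of felt, either way round below 0.15 rad) and height (world z) of medal below 0.003 m and angle between medal's own z axis and vertical below 0.05 rad and linear speed of medal below 0.01 m/s and distance of each of loupe, weight from where it was at the start of the episode below 0.01 m); the robot touches nothing.
It fails at once if the holder is lifted or tipped off the shelf (height (world z) of medal above 0.006 m or angle between medal's own z axis and vertical above 0.12 rad).
It fails at once if the loupe or the weight is moved or knocked over (distance of any of loupe, weight from where it was at the start of the episode above 0.01 m or angle between any of loupe, weight's own z axis and vertical above 0.2 rad).
It also fails if it takes over 64 s, if anything falls off the work surface, if the arm or the gripper's body presses on something with over 40 N, if the wrist force passes 120 N, or if a joint passes its speed limit or range.

## Working session

There is one attempt and no reset: what is moved stays moved. The work goes in short steps, Python scripts to look and compute and a tool call to move; the robot and the scene stay as the last step left them, time stands still between calls to the robot, and variables do not carry over. Pictures are saved under pics/ and viewed, about 8 in all and at most 12, crops included, and the job is handed in when it is done.

Besides the shell and the picture viewer there is one more tool, called after "Emit:" as a command line: name --argument value ..., lists and objects as JSON in quotes. arm_command: Moves the arm, as the interface text tells. Its arguments: {"type":"object","properties":{"motion":{"type":"array"},"squeeze":{"type":"number"}},"required":["motion"]}

```bash
mkdir -p pics; cat > h.py <<'E'
import numpy as np, cv2
from cell import bot
from scipy.spatial.transform import Rotation as R
def cam(name):
    s=bot.read_state(); im=bot.camera(name); c=bot.calibration(name)
    if 'pose' in c: T=np.array(c['pose'])
    else:
        w=np.eye(4); q=s['ee_rot']; w[:3,:3]=R.from_quat([q[1],q[2],q[3],q[0]]).as_matrix(); w[:3,3]=s['tool_pos']
        T=w@np.array(c['tool_from_camera'])
    return im,c,T
def KD(c,h=400):
    f=h/2/np.tan(np.radians(c['fovy'])/2)
    return np.array([[f,0,c['cx']],[0,f,c['cy']],[0,0,1.]]),np.array([c['k1'],0,0,0,0.])
def ray(px,c,T,z=0.):
    K,D=KD(c); u=cv2.undistortPoints(np.array(px,float).reshape(-1,1,2),K,D).reshape(-1,2)
    d=np.c_[u,np.ones(len(u))]@T[:3,:3].T; o=T[:3,3]
    return (o+d*((z-o[2])/d[:,2])[:,None])[:,:2]
def rect(im,c,T,z,x0,x1,y0,y1,s=1000):
    # top-down: row 0 = x1, col 0 = y1
    K,D=KD(c); X,Y=np.meshgrid(np.arange(x1,x0,-1/s),np.arange(y1,y0,-1/s),indexing='ij')
    P=np.stack([X.ravel(),Y.ravel(),np.full(X.size,z)],1); Ti=np.linalg.inv(T)
    p,_=cv2.projectPoints(P,cv2.Rodrigues(Ti[:3,:3])[0],Ti[:3,3],K,D)
    m=p.reshape(*X.shape,2).astype(np.float32)
    return cv2.remap(im,m[...,0],m[...,1],cv2.INTER_LINEAR)
E
python3 - <<'E'
from h import *
print({k:v for k,v in bot.read_state().items() if k in('t','tool_pos','ee_rot','grip_width')})
for n in ('scene','side','wrist'):
    im,c,T=cam(n); cv2.imwrite(f'pics/{n}0.png',im); print(n,c['fovy'],c['k1'],np.round(T,3).tolist())
E
```

```text
{'t': 0.0, 'tool_pos': array([5.99733847e-01, 5.31585869e-06, 2.38095341e-01]), 'ee_rot': array([-7.50526353e-04,  7.07104391e-01,  7.07108447e-01, -6.78670581e-04]), 'grip_width': 0.08523452654973873}
scene 43.39847349699934 -0.1124992924069191 [[-0.502, 0.711, -0.492, 0.936], [0.865, 0.414, -0.285, 0.256], [0.001, -0.568, -0.823, 0.719], [0.0, 0.0, 0.0, 1.0]]
side 47.66813163994763 -0.12661037694328714 [[-0.998, -0.044, 0.047, 0.51], [-0.063, 0.552, -0.831, 0.744], [0.011, -0.833, -0.554, 0.55], [0.0, 0.0, 0.0, 1.0]]
wrist 70.87835485009008 0.0072074826402020046 [[1.0, 0.001, -0.003, 0.6], [-0.0, -0.952, -0.305, 0.077], [-0.003, 0.305, -0.952, 0.373], [0.0, 0.0, 0.0, 1.0]]
```

View pics/scene0.png

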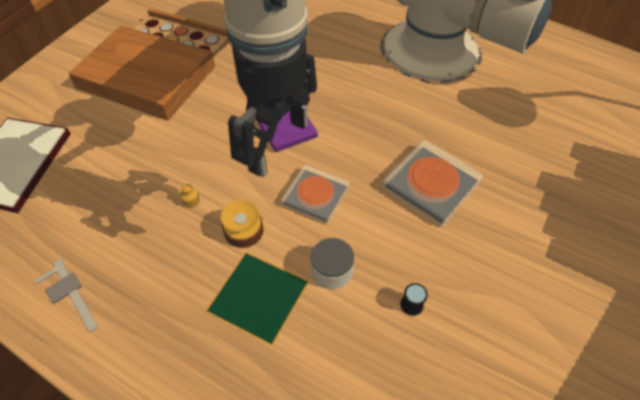

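View pics/wrist0.png

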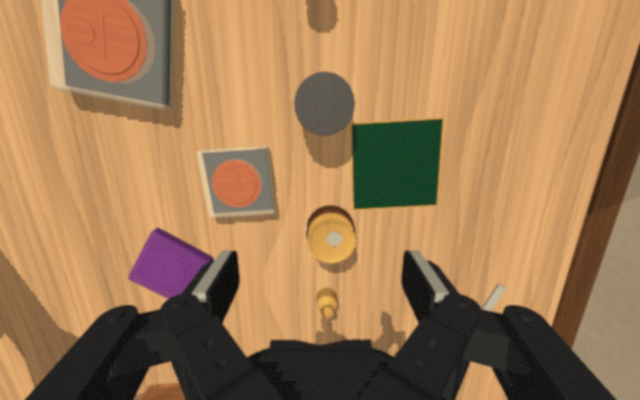

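The wrist view shows the target holder at (237,182), the jar at (325,103), the balance at (331,240) and the felt at (397,164). The purple holder at (170,265) and the large one at (110,45) are the decoys. The loupe is at about (322,10) and the weight at (327,302).

```bash
cat >> h.py <<'E'
def biggest(m,near=None):
    m=cv2.morphologyEx(m.astype(np.uint8)*255,cv2.MORPH_OPEN,np.ones((3,3)))
    cs,_=cv2.findContours(m,cv2.RETR_EXTERNAL,cv2.CHAIN_APPROX_NONE)
    cs=[k for k in cs if cv2.contourArea(k)>150]
    if near is not None: cs.sort(key=lambda k:np.linalg.norm(k.reshape(-1,2).mean(0)-near)); return cs[0]
    return max(cs,key=cv2.contourArea)
def fitsq(P):
    (cx,cy),(w,h),a=cv2.minAreaRect((P*1000).astype(np.float32))
    a=(a+45)%90-45
    return np.round([cx,cy,w,h],1),round(a,2)
def felt(im,c,T):
    b,g,r=[im[...,i].astype(int) for i in range(3)]
    k=biggest((g>r+15)&(g>b+8)); return ray(k.reshape(-1,2),c,T,0.)
def disc(im,c,T,near):
    b,g,r=[im[...,i].astype(int) for i in range(3)]
    k=biggest((r>g+70)&(r>130)&(g<b+50),near); return k,ray(k.reshape(-1,2),c,T,.018)
def top(im,c,T,z,near):
    # grey top plus copper disc
    b,g,r=[im[...,i].astype(int) for i in range(3)]
    m=((abs(r-b)<35)&(r<165)&(r>60))|((r>g+70)&(r>130)&(g<b+50))
    k=biggest(m,near); return k,ray(k.reshape(-1,2),c,T,z)
E
python3 - <<'E'
from h import *
for n,md in (('wrist',(237,182)),('scene',(315,195))):
    im,c,T=cam(n)
    print(n,'felt',fitsq(felt(im,c,T)))
    k,P=disc(im,c,T,md); print(' disc',fitsq(P),np.round(cv2.minEnclosingCircle((P*1000).astype(np.float32)),1) if 0 else '')
    k2,P2=top(im,c,T,.018,md); print(' top',fitsq(P2))
    cv2.drawContours(im,[k,k2],-1,(0,255,0),1)
    if n=='wrist':
        print(' jar lid',ray([(324.5,103)],c,T,.049),'pan',ray([(331.5,239)],c,T,.048),'loupe top',ray([(322,10)],c,T,.041),'wt',ray([(327,300)],c,T,.03))
        v=rect(im,c,T,.018,.4,.72,-.15,.25,2000); cv2.imwrite('pics/top0.png',v[:600,:800])
E
```

```text
wrist felt (array([700.6,   4.3, 112.1, 112.4]), 3.31)
 disc (array([489.6, -16.2,  61.2,  60.1]), -3.81) 
 top (array([489.6, -16.2,  61.2,  60.1]), -3.81)
 jar lid [[0.60438146 0.08323449]] pan [[ 0.61408941 -0.08070652]] loupe top [[0.60150017 0.1729179 ]] wt [[ 0.60951817 -0.18666376]]
scene felt (array([700.8,   4. , 111.4, 111.7]), 3.52)
 disc (array([491. , -15.7,  58.4,  59.3]), 30.18) 
 top (array([491. , -15.7,  58.4,  59.3]), 30.18)
```

View pics/top0.png

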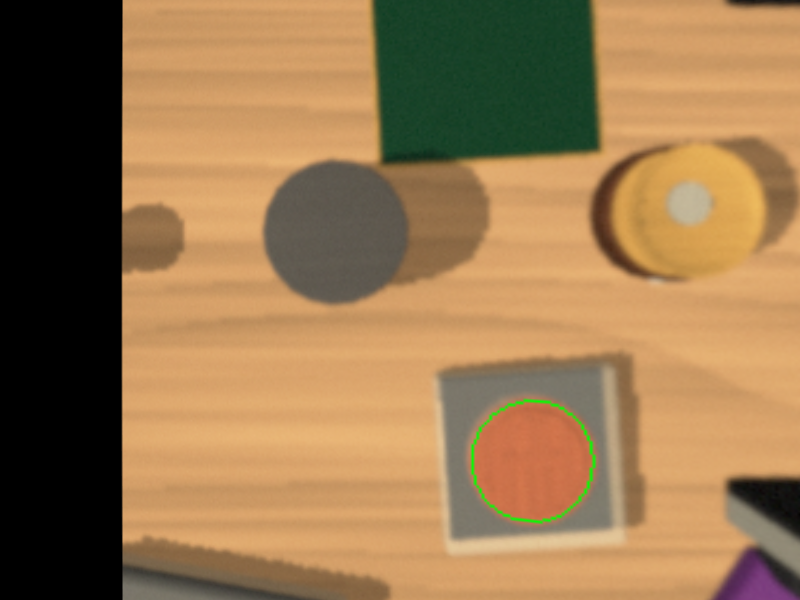

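Emit:
arm_command --motion '[{"fingers": 35,"delta_pos": [-2,-18.8,0],"twist": [0,0,1.522]},{"fingers": 35,"delta_pos": [-2,-18.8,0],"twist": [0,0,1.522]},{"fingers": 35,"delta_pos": [-2,-18.8,0],"twist": [0,0,1.522]},{"fingers": 35,"delta_pos": [-2,-18.8,0],"twist": [0,0,1.522]},{"fingers": 35,"delta_pos": [-2,-18.8,0],"twist": [0,0,1.522]},{"fingers": 35,"delta_pos": [-2,-18.8,0],"twist": [0,0,1.522]},{"fingers": 35,"delta_pos": [-2,-18.8,0],"twist": [0,0,1.522]},{"fingers": 35,"delta_pos": [-2,-18.8,0],"twist": [0,0,1.522]},{"fingers": 35,"delta_pos": [-2,-18.8,0],"twist": [0,0,1.522]},{"fingers": 35,"delta_pos": [-2,-18.8,0],"twist": [0,0,1.522]}]'

```text
t: 1.25
tool_pos: [0.4119, -0.02, 0.2393]
ee_rot: [0.0, 0.999, 0.032, 0.0]
contact_force: [0.5, -0.1, 0.6]
grip_width: 0.0298
```

Emit:
arm_command --motion '[{"fingers": 35,"delta_pos": [0,0,5],"twist": [0,0,0]},{"fingers": 35,"delta_pos": [0,0,10],"twist": [0,0,0]},{"fingers": 35,"delta_pos": [0,0,15],"twist": [0,0,0]},{"fingers": 35,"delta_pos": [0,0,19],"twist": [0,0,0]},{"fingers": 35,"delta_pos": [0,0,21],"twist": [0,0,0]},{"fingers": 35,"delta_pos": [0,0,21],"twist": [0,0,0]}]'

```text
t: 1.85
tool_pos: [0.4094, -0.0197, 0.0255]
ee_rot: [-0.001, 0.999, 0.035, -0.004]
contact_force: [-0.0, 0.5, 0.4]
grip_width: 0.0297
```

```bash
python3 - <<'E'
from h import *
for n,md in (('wrist',(300,200)),('scene',(315,195))):
    im,c,T=cam(n); cv2.imwrite(f'pics/{n}1.png',im)
    try: print(n,'disc',fitsq(disc(im,c,T,md)[1]))
    except Exception as e: print(e)
s=bot.read_state(); print(s['tool_pos'],s['ee_rot'],s['contact_force'])
E
```

```text
wrist disc (array([489.9, -16.1,  62.5,  62.6]), 30.97)
scene disc (array([491. , -15.7,  58.4,  59.3]), 30.18)
[ 0.4121898  -0.0200207   0.02998288] [1.50564311e-05 9.99373578e-01 3.53898051e-02 1.11472580e-04] [0.87773498 0.1124042  0.76278667]
```

View pics/wrist1.png

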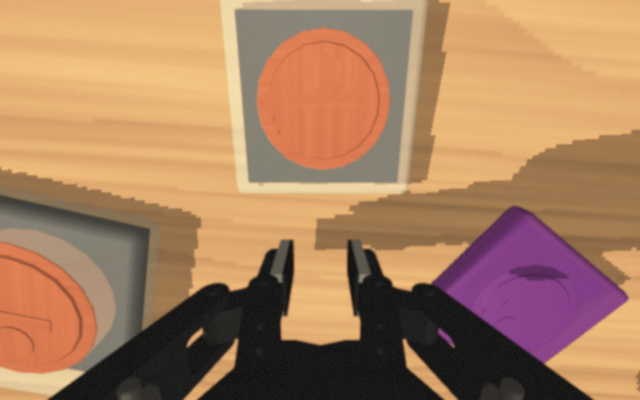

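The wrist view shows the holder straight ahead of the two tips, with its back edge at row 190. Its disc is at (323,98), the same position as before, and both decoys are clear. Next I'll lower slowly and watch the force.

Emit:
arm_command --motion '[{"fingers": 35,"delta_pos": [0,0,0.5],"twist": [0,0,0.012]},{"fingers": 35,"delta_pos": [0,0,1.0],"twist": [0,0,0.012]},{"fingers": 35,"delta_pos": [0,0,1.3],"twist": [0,0,0.012]},{"fingers": 35,"delta_pos": [0,0,1.6],"twist": [0,0,0.012]},{"fingers": 35,"delta_pos": [0,0,1.7],"twist": [0,0,0.012]},{"fingers": 35,"delta_pos": [0,0,1.7],"twist": [0,0,0.012]}]'

```text
t: 2.55
tool_pos: [0.4119, -0.02, 0.0121]
ee_rot: [-0.0, 1.0, 0.029, -0.0]
contact_force: [-0.1, -1.0, 0.2]
grip_width: 0.0298
```

Emit:
arm_command --motion '[{"fingers": 35,"delta_pos": [0,0,0.2],"twist": [0,0,0]},{"fingers": 35,"delta_pos": [0.6,0,0.4],"twist": [0,0,0]},{"fingers": 35,"delta_pos": [1.2,0,0.4],"twist": [0,0,0]},{"fingers": 35,"delta_pos": [1.6,0,0.4],"twist": [0,0,0]},{"fingers": 35,"delta_pos": [1.9,0,0.4],"twist": [0,0,0]},{"fingers": 35,"delta_pos": [2.2,0,0.4],"twist": [0,0,0]},{"fingers": 35,"delta_pos": [2.5,0,0.4],"twist": [0,0,0]},{"fingers": 35,"delta_pos": [2.8,-0.04,0.4],"twist": [0,0,0]},{"fingers": 35,"delta_pos": [3.1,-0.08,0.4],"twist": [0,0,0]},{"fingers": 35,"delta_pos": [3.4,-0.12,0.4],"twist": [0,0,0]}]'

```text
t: 3.55
tool_pos: [0.446, -0.0168, 0.0082]
ee_rot: [0.0, 1.0, 0.029, -0.0]
contact_force: [-1.8, -0.8, 2.0]
grip_width: 0.0298
```

```bash
cat > m.py <<'E'
from h import *
import sys
F=np.array([.7006,.0042]); th=np.radians(3.4); G=F-.092*np.array([np.cos(th),np.sin(th)])
def g(p): d=np.asarray(p)[:2]-G; return np.round(1000*np.array([np.cos(th)*d[0]+np.sin(th)*d[1],-np.sin(th)*d[0]+np.cos(th)*d[1]]),1)
s=bot.read_state(); print('t',round(s['t'],2),'tcp z',round(s['tool_pos'][2],4),'tcp gap',g(s['tool_pos']),'F',np.round(s['contact_force'],1),'hdg',round(float(np.degrees(2*np.arctan2(s['ee_rot'][2],s['ee_rot'][1]))),2))
im,c,T=cam('wrist'); cv2.imwrite('pics/'+sys.argv[1],im)
k,P=disc(im,c,T,(320,120)); a=fitsq(P)[0]; print('medal gap',g(a[:2]/1000),a[2:])
im,c,T=cam('scene')
try:
    P=disc(im,c,T,(310,210))[1]; a=fitsq(P)[0]; print('scene medal gap',g(a[:2]/1000),a[2:])
except Exception as e: print('scene',e)
E
python3 m.py w2.png
```

```text
t 3.55 tcp z 0.0082 tcp gap [-163.4   -5.9] F [-1.8 -0.8  2. ] hdg 3.36
medal gap [-106.3   -7.3] [62.6 62.5]
scene medal gap [-104.5   -6.3] [57.5 58.9]
```

View pics/w2.png

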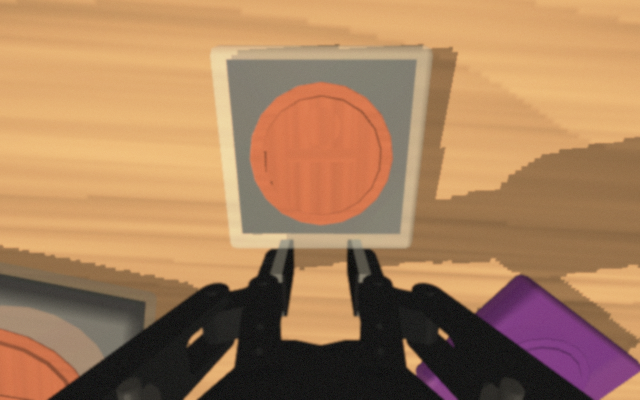

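The tips are against the back edge at row 245 and square to it. The medal centre is 57 mm ahead of the TCP, as expected. I'll carry on with a slight sideways drift.

Emit:
arm_command --motion '[{"fingers": 35,"delta_pos": [0.6,-0.08,0],"twist": [0,0,0]},{"fingers": 35,"delta_pos": [1.2,-0.16,0],"twist": [0,0,0]},{"fingers": 35,"delta_pos": [1.8,-0.24,0],"twist": [0,0,0]},{"fingers": 35,"delta_pos": [2.4,-0.32,0],"twist": [0,0,0]},{"fingers": 35,"delta_pos": [3.0,-0.4,0],"twist": [0,0,0]},{"fingers": 35,"delta_pos": [3.6,-0.48,0],"twist": [0,0,0]},{"fingers": 35,"delta_pos": [4.1,-0.55,0],"twist": [0,0,0]},{"fingers": 35,"delta_pos": [4.5,-0.61,0],"twist": [0,0,0]},{"fingers": 35,"delta_pos": [4.8,-0.66,0],"twist": [0,0,0]},{"fingers": 35,"delta_pos": [4.8,-0.66,0],"twist": [0,0,0]}]'

```text
t: 4.65
tool_pos: [0.494, -0.0073, 0.0084]
ee_rot: [-0.0, 1.0, 0.029, 0.0]
contact_force: [-0.0, 0.2, 0.1]
grip_width: 0.0302
```

```bash
python3 m.py w3.png
```

```text
t 4.65 tcp z 0.0084 tcp gap [-114.9    0.8] F [-0.   0.2  0.1] hdg 3.38
medal gap [-57.8  -0.4] [62.5 62.6]
scene medal gap [-56.8  -0.3] [58.1 60.3]
```

View pics/w3.png

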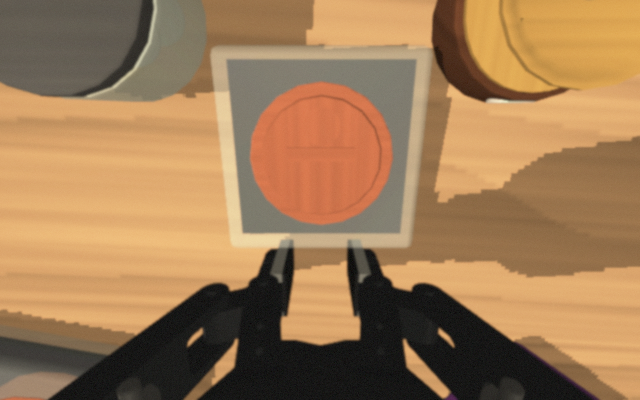

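The holder is square and centred. The jar edge is near (205,25) and the balance foot near (433,25), on either side of the holder's front corners at (212,50) and (432,48). Now the push into the gap.

Emit:
arm_command --motion '[{"fingers": 35,"delta_pos": [0.5,-0.03,0],"twist": [0,0,0]},{"fingers": 35,"delta_pos": [1.1,-0.03,0],"twist": [0,0,0]},{"fingers": 35,"delta_pos": [1.7,-0.04,0],"twist": [0,0,0]},{"fingers": 35,"delta_pos": [2.3,-0.04,0],"twist": [0,0,0]},{"fingers": 35,"delta_pos": [2.9,-0.04,0],"twist": [0,0,0]},{"fingers": 35,"delta_pos": [3.5,-0.04,0],"twist": [0,0,0]},{"fingers": 35,"delta_pos": [4.1,-0.04,0],"twist": [0,0,0]},{"fingers": 35,"delta_pos": [4.7,-0.04,0],"twist": [0,0,0]},{"fingers": 35,"delta_pos": [5.2,-0.04,0],"twist": [0,0,0]},{"fingers": 35,"delta_pos": [5.5,-0.04,0],"twist": [0,0,0]}]'

```text
t: 5.75
tool_pos: [0.5488, -0.0037, 0.0082]
ee_rot: [-0.0, 1.0, 0.029, -0.0]
contact_force: [-3.7, -0.3, 3.9]
grip_width: 0.03
```

```bash
python3 m.py w4.png
```

```text
t 5.75 tcp z 0.0082 tcp gap [-60.    1.1] F [-3.7 -0.3  3.9] hdg 3.37
medal gap [-3.4 -2.7] [57.5 62.8]
scene medal gap [-2.6 -2.8] [55.  60.9]
```

View pics/w4.png

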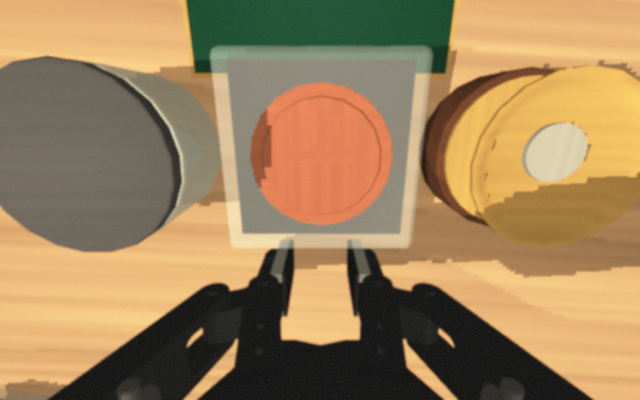

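The holder is in the gap, still square to the fingers. The left of the disc (column 260) lies in the jar's shadow, and that skews the y reading. The felt's near edge runs from column 190 to 455 at row 70, centred on the holder. I'll keep going.

Emit:
arm_command --motion '[{"fingers": 35,"delta_pos": [0.5,0,0],"twist": [0,0,0]},{"fingers": 35,"delta_pos": [1.1,0,0],"twist": [0,0,0]},{"fingers": 35,"delta_pos": [1.7,0,0],"twist": [0,0,0]},{"fingers": 35,"delta_pos": [2.3,0,0],"twist": [0,0,0]},{"fingers": 35,"delta_pos": [2.9,0,0],"twist": [0,0,0]},{"fingers": 35,"delta_pos": [3.5,0,0],"twist": [0,0,0]},{"fingers": 35,"delta_pos": [4.1,0,0],"twist": [0,0,0]},{"fingers": 35,"delta_pos": [4.7,0,0],"twist": [0,0,0]},{"fingers": 35,"delta_pos": [5.2,0,0],"twist": [0,0,0]},{"fingers": 35,"delta_pos": [5.5,0,0],"twist": [0,0,0]}]'

```text
t: 6.85
tool_pos: [0.6037, -0.0005, 0.0083]
ee_rot: [-0.0, 1.0, 0.029, -0.0]
contact_force: [-2.0, -0.4, -0.5]
grip_width: 0.0298
```

Emit:
arm_command --motion '[{"fingers": 35,"delta_pos": [0.5,0,0],"twist": [0,0,0]},{"fingers": 35,"delta_pos": [1.1,0,0],"twist": [0,0,0]},{"fingers": 35,"delta_pos": [1.7,0,0],"twist": [0,0,0]},{"fingers": 35,"delta_pos": [2.3,0,0],"twist": [0,0,0]},{"fingers": 35,"delta_pos": [2.9,0,0],"twist": [0,0,0]},{"fingers": 35,"delta_pos": [3.3,0,0],"twist": [0,0,0]},{"fingers": 35,"delta_pos": [3.6,0,0],"twist": [0,0,0]},{"fingers": 35,"delta_pos": [3.8,0,0],"twist": [0,0,0]},{"fingers": 35,"delta_pos": [3.8,0,0],"twist": [0,0,0]}]'

```text
t: 7.75
tool_pos: [0.6416, 0.0017, 0.0084]
ee_rot: [-0.0, 1.0, 0.029, 0.0]
contact_force: [0.1, 0.3, -0.9]
grip_width: 0.0298
```

```bash
python3 m.py w5.png
```

```text
t 7.75 tcp z 0.0084 tcp gap [32.9  1. ] F [ 0.1  0.3 -0.9] hdg 3.37
medal gap [90.  -0.3] [62.8 62.7]
scene medal gap [91.2 -0.4] [58.8 60.3]
```

View pics/w5.png

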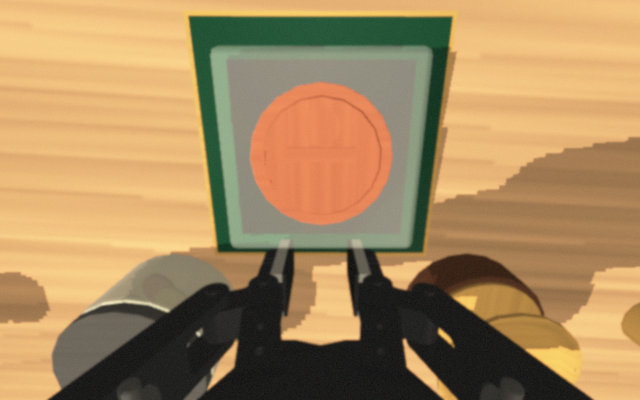

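The holder is squared up on the felt, whose edging corners are at (190,15), (455,15), (218,250) and (425,250). I'll back off and raise the arm.

Emit:
arm_command --motion '[{"fingers": 35,"delta_pos": [-0.5,0,0],"twist": [0,0,0]},{"fingers": 35,"delta_pos": [-1.2,0,0],"twist": [0,0,0]},{"fingers": 35,"delta_pos": [-1.5,0,-0.5],"twist": [0,0,0]},{"fingers": 35,"delta_pos": [-1.5,0,-3],"twist": [0,0,0]},{"fingers": 35,"delta_pos": [-1.5,0,-7],"twist": [0,0,0]},{"fingers": 35,"delta_pos": [-1.5,0,-12],"twist": [0,0,0]},{"fingers": 35,"delta_pos": [-1.5,0,-16],"twist": [0,0,0]},{"fingers": 35,"delta_pos": [-1.5,0,-18],"twist": [0,0,0]},{"fingers": 35,"delta_pos": [-1.5,0,-18],"twist": [0,0,0]},{"fingers": 35,"delta_pos": [-1.5,0,-18],"twist": [0,0,0]}]'

```text
t: 8.85
tool_pos: [0.626, 0.0008, 0.1883]
ee_rot: [0.0, 1.0, 0.029, 0.0]
contact_force: [-0.4, 0.1, -0.8]
grip_width: 0.03
```

```bash
python3 m.py w6.png; python3 - <<'E'
from h import *
im,c,T=cam('wrist')
b,g,r=[im[...,i].astype(int) for i in range(3)]
# felt outline = outer hull of green; same-image comparison with disc
P=felt(im,c,T); print('felt',fitsq(P)); print('disc',fitsq(disc(im,c,T,(320,180))[1]))
E
```

```text
t 8.85 tcp z 0.1883 tcp gap [17.3  1. ] F [-0.4  0.1 -0.8] hdg 3.37
medal gap [89.8 -0.3] [60.7 61.5]
scene medal gap [91.2 -0.4] [58.8 60.3]
felt (array([700.6,   4.4, 112.7, 113.4]), 3.37)
disc (array([698.5,   4. ,  60.9,  61. ]), 3.37)
```

View pics/w6.png

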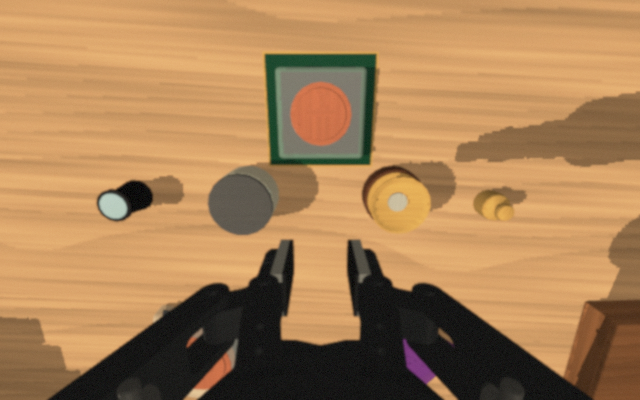

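The holder lies on the felt within about 2 mm and squared up. The loupe at (125,200) and the weight at (494,206) are still standing, so I'm handing in.

```bash
python3 -c "
from cell import bot
print(bot.job_done())"
```

```text
the job is handed in; nothing more can be done
None
```

I pushed the small copper-medal holder with two part-open fingertips through the gap between the jar and the balance, onto the green felt. I then backed off, raised the arm and handed the job in at about 9 s of the 64 s allowed.

- **Position:** the last wrist view put the holder about 2 mm short of the felt's centre along the gap and 0.3 mm off across it. The scene camera made it about 1 mm short.
- **Squareness:** it looked squared up with the felt in the last view. I judged this by eye and from its square contact with the fingers (3.4°, the same as the felt), not by fitting the holder's outline.
- **On the felt:** it lay wholly inside the brass edging.
- **Loupe and weight:** both were still standing and the arm never went near them. I did not re-measure their positions after the push.
- **Forces:** outside forces stayed under about 6 N at every reading.

**Check that disagreed:** midway through the gap both cameras read the holder about 2.7 mm off-centre across the gap. I put that down to the jar's shadow over part of the disc, because the holder had not shifted relative to the fingers. It read -0.3 mm again once clear of the shadow.

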